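Lock the bottle into its stall

ROBOT

A 7-joint arm with a two-finger parallel gripper is mounted at the origin on the work surface; the furniture and walls round the work are solid. World frame = base frame: x ahead of the robot, y to its left, z up, the work surface at z = 0. Lengths are in m, angles in rad, forces in N, time in s.
With the tool pointing down it reaches from about 0.4 to 0.925 m from the base axis. Payload 4.1 kg.
Tool frame: the origin (TCP) lies between the finger pads; the fingertips stand 25 mm ahead of it and the grasp point (between the pads) lies 6 mm ahead of it (ctrl.tip_reach is the distance from the TCP to the fingertips, in m); z points along the fingers, x is the direction in which the jaws open and shut, and the axes are right-handed (so a half turn about z gives the same grasp; the last joint's range is limited). The gripper opens to 85 mm and grips with 20 to 120 N. Pads are 22 mm wide; open, the fingers measure 114 mm over their backs; the gripper's body (76 mm by 85 mm) begins 54 mm behind the grasp point. The pads swing forward as they close: fully open they stand 13 mm farther back than shut.
Start: joints at [1.078, 0.398, 0.045, 1.537, -0.019, 1.207, -0.051], TCP at [0.249, -0.6, 0.256] pointing down, gripper open.
Joint ranges: [-2.82, 2.82], [-0.49, 2.23], [-1.37, 1.46], [0, 2.46], [-1.36, 4.5], [0.23, 2], [-2.94, 2.94]. Speed limits (rad/s): [2.57, 2.57, 3.14, 3.14, 3.14, 3.14, 3.14].

INTERFACE

Orientations are given as a unit quaternion [x, y, z, w].
In Python, from bench import status, vision, job, ctrl gives the robot as it stands.
- The arm moves only by the shell command python3 -m handwheel 'ROWS' [FORCE]. ROWS is text: rows parted by semicolons, each of 7 numbers parted by spaces: the finger opening in m, from 0 to 0.0854, then the shift along the world's x, y, z in m, then the turn, a rotation vector about the world's x, y, z in degrees. A call has 1 to 20 rows; each row shifts and turns the pose as measured when the row begins; what a row does not reach is not made up. A row lasts 1/12 s, in which the tool goes at most 41.7 mm and 7.16 degrees, less where a joint would pass 70% of its speed; a pose out of reach is approached as far as the arm can. A call with a gripper value outside its range is refused whole. The fingers move at their own pace and stop on an object; FORCE is the grip in N (left out, the last holds). Time passes only in rows, so rows that do not move let the fingers close. It gives the time, the measured TCP pose, the force and the opening at its end, in the units of the state.
- status.sense(): the state, without advancing time (a new reading comes with each control period).
- vision.get_image(name): name is "side" or "top" or "wrist"; returns (picture, depth): 420x560x3 uint8, blue, green, red; 420x560 float32, m along the optical axis (not along the pixel's ray), 0 where there is no reading.
- vision.get_calibration(name): a dict with "fx", "fy", "cx", "cy" (pixels), "R" (3x3) and "t" (3): a world point X has camera coordinates R X + t. Camera axes: x right, y down, z forward; pixel columns grow to the right and rows downward; lengths in m; the calibration is good to about 2 mm. The wrist camera is an equidistant fisheye: a pixel r from the principal point sees the ray r / f radians off the axis. A picture is of the moment at which its call begins: read the wrist's pose just before it. get_calibration takes no time and is no camera call; for the wrist camera it gives the pose at the moment of the call.
- job.finish_job(): hands the job in, once; it reports no verdict.
The state is a dict: "t": time; "joint_positions": joint angles; "joint_velocities": joint speeds; "joint_torque": joint torques, N m; "position": TCP position; "eef_rot": TCP orientation; "force": force on the tool from outside, world axes, zero at the start; "wrist_torque": the same for the moment, N m; "finger_gap": opening from 0.0 (shut) to 1.0 (fully open).
Only numpy, scipy, OpenCV 4.12 (cv2) and the standard library are available. Lean on these libraries where they do the work, as an engineer would, in place of code of your own. Each camera call takes 0.05 s, during which the arm holds its last target. There are 200 camera calls.

TASK

Put the larger of the two screw-cap bottles back in its bottle stall: slide it in through the open gate, under the fork, until it stands fully home at the rear pad. Then swing the gate shut, lifting the latch bar over its catch by the ball knob, press the gate gently against its spring buffer until the bar can drop behind the catch, and let the bar fall so that the gate stays latched. Do not force the gate or the bottle, and leave the other things on the bench where they are.

Things in the scene. Friction and masses are not known exactly. Their poses are not given: they have to be found in the camera images.
- bottle: larger bottle: clear screw bottle, blue cap; body 64 mm across, straight to 88 mm, then a shoulder narrowing to the neck; 159 mm high; cap 42 mm across, from 128 to 159 mm above its underside. 0.3 to 0.55 kg. Stands on the bench at the right. Origin: centre of its underside, z up. Carry it upright by the cap.
- small_bottle: smaller bottle, not to be moved: 48 mm across, 97 mm high, same sort of cap. It may stand in the larger one's place and the other way round. Origin: centre of its underside.
- stall: bottle stall of white sheet metal, fixed to the bench: base 128 mm wide (y), 104 deep (x), 6 thick. Origin: bottom of its base, under the bay; x axis from the open front to the back, z up. Bay 72 mm wide (y -36 to +36), from the mouth at x = -40 to the rear rubber pad at x = +36 mm; floor (rubber mat) at z = 8 mm. Cheeks 72 mm high in front, 123 at the back.
- stall_seat (a point): where the middle of the bottle's underside belongs: stall's x = +2, y = 0, z = 8 mm; axes as the stall's. A bottle at home touches or nearly touches the rear pad (its axis at x = 0 to +4 mm); further forward it fouls the gate.
- fork (a point): front middle of the fork over the bay, at the stall's x = -22, y = 0, z = 120 mm (3 mm thick sheet). Its slot, 61 mm wide, is open to the front: cap and neck pass along it, the body cannot pass up or down. So slide the bottle in level from the front, underside 2 to 6 mm above the mat (10 to 14 mm above the bench), cap above the fork.
- gate_hinge (a point): point on the gate's vertical hinge axis: the stall's x = -43, y = +49 mm (left, seen from the front), height 80 mm; axes as the stall's.
- gate (a joint): gate angle about its vertical hinge, rad: 0 = square across the mouth, grows as the free (right) edge swings out to the front and left, up to 1.9 (clockwise from above). Starts open at 1.45 to 1.8 and stays where left. Latched it reads between -0.065 and +0.065, depending on how the strike was set.
- gate_leaf: the gate's leaf, white frame with clear pane, 6 mm thick, 18 to 104 mm above the bench, 92 mm wide. Origin on the hinge axis at bench height; the leaf runs along its -y, from 4 to 96 mm, the outer face looks to its -x. At gate angle t it is turned by -t about the vertical from the stall's axes.
- latch_bar (a joint): angle of the latch bar on the gate, rad: 0 = down, level; 0.24 = top of its travel. Steel bar 16 mm high, 5 thick, in front of the leaf, 80 to 96 mm above the bench when down; pivot 27 mm from the gate's hinge axis, 88 mm high; 0.09 kg, falls by its own weight. It must be raised to 0.14 or more to pass over the catch: 0.18 is good. Lowered in front of the catch it blocks the gate.
- latch_knob (a point): centre of the black ball knob (22 mm across, on a thin stem) of the latch bar, 128 mm above the bench with the bar down; then in the leaf's frame x = -31, y = -82 mm: 55 mm from the bar's pivot along it, 40 mm above. It swings about the pivot: at 0.18 it is 9 mm up and 8 mm nearer the hinge. Pinch it from above, one finger before, one behind the gate, fingertips above the leaf's top (104 mm).
- latch_nose (a point): free end of the latch bar, 120 mm from the hinge axis, 24 mm past the leaf's free edge; this end passes over the catch and drops behind it. Lower it fully while the gate is still pressed in; then let go, and the buffer sets the bar against the tooth. If the bar lands on the tooth (angle stays above 0.1), lift it and press further.
- catch_nominal (a point): nominal place of the catch: top of the rear face of an upright steel tooth, 10 mm thick, in front of the stall's right cheek: stall's x = -57, y = -58, z = 90 mm, 10 mm above the lower edge of the resting bar. Tooth and buffer sit on one slotted bracket (the strike), set up to 6 mm further forward or back, not given here: how far the gate must go is to be felt.
- buffer_nominal (a point): nominal tip of the rubber-tipped spring buffer beside the tooth that meets the leaf's inner side near the free edge (stall's x = -43, y = -41, z = 66 mm). It touches 3 mm before the bar can drop, pushes back 0.8 N per mm (some 3 N at the knob where the bar just clears the tooth), and 1.5 mm further the leaf meets a solid collar (4 N). Press till it feels firm, 6 to 10 N, and lower the bar.
- timer: white timer 62 x 62 x 18 mm, bystander. Origin: centre of its underside.
- beaker: glass beaker 57 mm across, 70 mm high, bystander. Origin: centre of its underside.
- petri: petri dish 91 mm across, 15 mm high, bystander. Origin: centre of its underside.

How it is judged:
By the outcome, as a careful person would: the job done as asked, in the order asked, and still so for the second after the job is handed in, with the robot touching nothing.
It also fails if it takes over 72 s, if anything falls off the work surface, if the arm or the gripper's body presses on something with over 40 N, if the wrist force passes 120 N, or if a joint passes its speed limit or range.

## Working session

There is one attempt and no reset: what is moved stays moved. The work goes in short steps, Python scripts to look and compute and a shell command to move; the robot and the scene stay as the last step left them, time stands still between calls to the robot, and variables do not carry over. Pictures are saved under pics/ and viewed, about 8 in all and at most 12, crops included, and the job is handed in when it is done.

```bash
mkdir -p pics; ls; python3 - <<'E'
from bench import status, vision, job, ctrl
import cv2,numpy as np
s=status.sense(); print(s['t'],s['position'],s['eef_rot'],s['force'],s['finger_gap'],ctrl.tip_reach)
for n in('top','side'):
    im,d=vision.get_image(n); cv2.imwrite(f'pics/{n}0.png',im); np.save(f'{n}0.npy',d)
    c=vision.get_calibration(n); print(n,c)
E
```

```text
pics
0.0 [ 0.24920742 -0.59967281  0.25522461] [ 8.31806618e-01 -5.55064598e-01 -8.85466813e-04 -5.07259236e-04] [ 1.03861248 -0.21013889 -0.66643517] 0.9991496894384392 0.025
top {'fx': 459.1679863419915, 'fy': 459.1679863419915, 'cx': 271.58952077590266, 'cy': 215.20119415283042, 'R': array([[-0.0203171 , -0.99960872, -0.01922539],
       [-0.99553228,  0.02200027, -0.09182306],
       [ 0.09221009,  0.01727391, -0.99558973]]), 't': array([-0.32260838,  0.49636945,  0.99025501])}
side {'fx': 487.66833613502314, 'fy': 487.66833613502314, 'cx': 280.52917256497074, 'cy': 209.17114255366042, 'R': array([[-0.99736294,  0.07255105, -0.00187581],
       [ 0.03659148,  0.4803681 , -0.87630334],
       [-0.06267564, -0.87406111, -0.48175609]]), 't': array([0.49732536, 0.22394004, 0.63541354])}
```

View pics/top0.png

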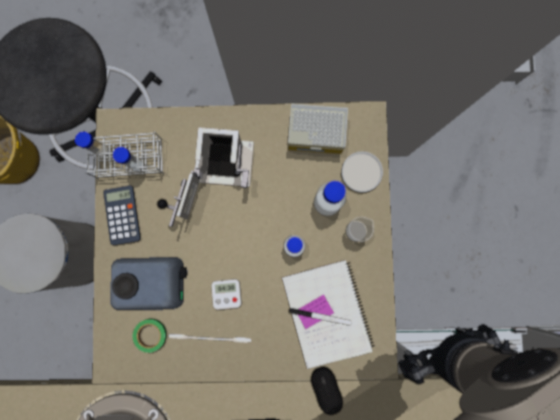

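View pics/side0.png

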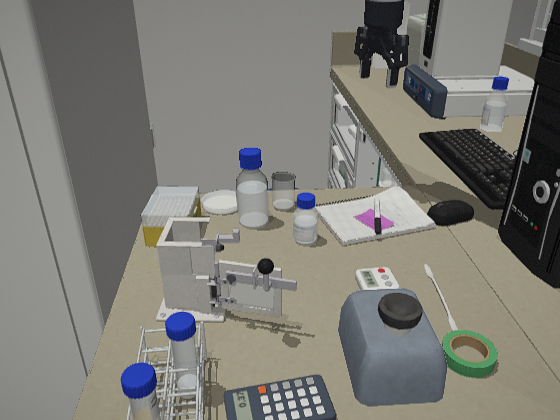

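```bash
cat > h.py <<'E'
import cv2,numpy as np
from bench import status, vision
def ray(c,u,v,fish=False):
    a=np.array([(u-c['cx'])/c['fx'],(v-c['cy'])/c['fy']])
    if fish:
        th=np.linalg.norm(a); d=np.r_[a/max(th,1e-9)*np.sin(th),np.cos(th)]
    else: d=np.r_[a,1.]
    R=np.array(c['R']); t=np.array(c['t']); return -R.T@t, R.T@d
def onplane(c,u,v,z,fish=False):
    o,d=ray(c,u,v,fish); return o+d*(z-o[2])/d[2]
def two(c1,p1,c2,p2,f1=False,f2=False):
    o1,d1=ray(c1,*p1,f1); o2,d2=ray(c2,*p2,f2)
    s=np.linalg.lstsq(np.c_[d1,-d2],o2-o1,rcond=None)[0]
    a=o1+s[0]*d1;b=o2+s[1]*d2; return (a+b)/2,np.linalg.norm(a-b)
def cloud(c,d):
    v,u=np.indices(d.shape); X=np.stack([(u-c['cx'])/c['fx']*d,(v-c['cy'])/c['fy']*d,d],-1)
    return (X-np.array(c['t']))@np.array(c['R'])
def blobs(m,amin=20):
    n,l,s,ce=cv2.connectedComponentsWithStats(m.astype(np.uint8)); return [(ce[i].round(1),s[i]) for i in range(1,n) if s[i,4]>=amin]
E
python3 - <<'E'
from h import *
for n in('top','side'):
    im=cv2.imread(f'pics/{n}0.png'); c=vision.get_calibration(n); d=np.load(f'{n}0.npy'); P=cloud(c,d)
    b,g,r=[im[...,i].astype(int) for i in range(3)]
    m=(b>120)&(b-r>80)&(b-g>60)
    for ce,s in blobs(m):
        Q=P[int(ce[1]),int(ce[0])]; print(n,'blue',ce,s,Q.round(4), onplane(c,*ce,.155)[:2].round(4))
    m=(im.max(2)<45)
    for ce,s in blobs(m,15):
        if s[4]<600: print(n,'dark',ce,s,P[int(ce[1]),int(ce[0])].round(4))
c=vision.get_calibration('top');im=cv2.imread('pics/top0.png')
cv2.imwrite('pics/crop1.png',cv2.resize(im[110:240,150:270],None,fx=5,fy=4.6 and 5,interpolation=cv2.INTER_CUBIC)[:600])
E
```

```text
top blue [ 82.6 138.8] [ 75 132  16  15 192] [0.6465 0.0475 0.1176] [0.6345 0.0299]
top blue [120.4 154.3] [113 147  16  16 197] [ 0.6113 -0.0308  0.1182] [ 0.602  -0.0446]
top blue [334.2 191. ] [324 181  21  21 342] [ 0.5201 -0.455   0.1586] [ 0.5206 -0.4558]
top blue [294.2 244.5] [287 237  15  16 187] [ 0.423  -0.3785  0.0951] [ 0.4203 -0.377 ]
top dark [150.7  79.1] [143  73  18  13 110] [ 1.1234  0.1593 -0.7575]
top dark [133.2  98. ] [125  89  16  17  99] [ 1.0457  0.2269 -0.7554]
top dark [ 68.3 145.1] [ 62 141  13   9  59] [ 0.8594  0.4848 -0.7528]
top dark [ 56.4 155. ] [ 51 150  12  11  57] [ 0.8256  0.5436 -0.776 ]
top dark [161.9 203.6] [158 200   9   8  58] [ 0.5072 -0.1194  0.1378]
top dark [181.6 273.2] [179 266   7  19  83] [ 0.368  -0.1389  0.0482]
top dark [123.8 278.2] [120 277   8   4  16] [ 0.3621 -0.0361  0.109 ]
top dark [299.6 311.9] [290 310  20   5  37] [ 0.2809 -0.3879  0.0207]
side blue [501.2  78.4] [494  77  15   4  45] [-0.2097 -0.9553  0.1555] [-0.2091 -0.9527]
side blue [248.3 156.2] [239 148  22  22 265] [ 0.5275 -0.4319  0.1535] [ 0.527  -0.4274]
side blue [304.9 199.7] [297 193  18  16 206] [ 0.4291 -0.3666  0.0935] [ 0.4428 -0.2475]
side blue [178.6 323.8] [165 312  29  29 542] [ 0.6148 -0.0238  0.1189] [0.6059 0.0184]
side blue [136.7 376.1] [121 363  33  30 684] [0.6482 0.0527 0.1198] [0.6364 0.0858]
side dark [430.5  27.4] [423   0  17  59 505] [-0.0935 -1.2649  0.2513]
side dark [417.   99.5] [403  80  36  38 121] [-0.058  -1.1983  0.0276]
side dark [539.4 191.5] [536 187   8  10  65] [ 0.0633 -0.2569  0.1507]
side dark [377.3 225.9] [375 218   6  16  47] [ 0.2856 -0.3778  0.0257]
side dark [265.4 266. ] [258 259  16  15 184] [ 0.5107 -0.1091  0.1327]
side dark [213.4 290.8] [211 286   6  11  48] [ 0.5922 -0.2251  0.0071]
side dark [398. 321.] [378 306  44  23 326] [ 0.3593 -0.0148  0.1129]
```

View pics/crop1.png

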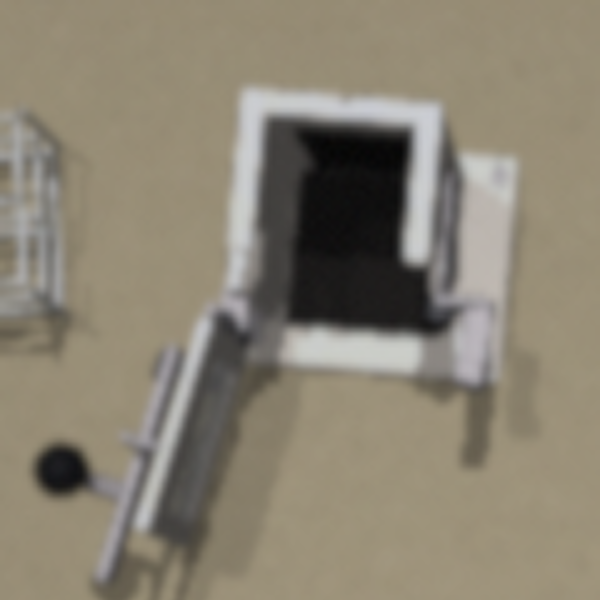

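```bash
python3 - <<'E'
from h import *
c=vision.get_calibration('top'); im=cv2.imread('pics/top0.png'); d=np.load('top0.npy'); P=cloud(c,d)
V,U=np.indices(d.shape)
box=(U>150)&(U<265)&(V>115)&(V<240)
m=box&(P[...,2]>.110)&(P[...,2]<.130)&(im.min(2)>150)
n,l,s,ce=cv2.connectedComponentsWithStats(m.astype(np.uint8)); k=1+np.argmax(s[1:,4]); m=l==k
print(s[k],ce[k],np.median(P[m][:,2]))
# plan coords at z=.122 of mask pixels
pts=np.array([onplane(c,u,v,.1215)[:2] for v,u in zip(*np.nonzero(m))])
r=cv2.minAreaRect(pts.astype(np.float32)*1000); print('fork/cheek top rect',r, cv2.boxPoints(r))
for v in range(118,180,2):
    us=np.nonzero(m[v])[0]; 
    if len(us): print(v, [(a[0],a[-1]) for a in np.split(us,np.nonzero(np.diff(us)>1)[0]+1)],end=' ')
print()
# base: bench-level white
mb=box&(P[...,2]<.014)&(P[...,2]>.002)&(im.min(2)>130)
pb=np.array([onplane(c,u,v,.006)[:2] for v,u in zip(*np.nonzero(mb))])
r=cv2.minAreaRect(pb.astype(np.float32)*1000); print('base',len(pb),r,cv2.boxPoints(r))
# leaf
ml=box&(P[...,2]>.09)&(P[...,2]<.112)&(V>172)&(U<205)
pl=P[ml][:,:2]*1000; print('leaf',len(pl),cv2.fitLine(pl.astype(np.float32),cv2.DIST_HUBER,0,.01,.01).ravel())
cs=vision.get_calibration('side')
print('bottle',two(c,(334.2,191),cs,(248.3,156.2))); print('knob',two(c,(161.9,203.6),cs,(265.4,266)))
E
```

```text
[195 128  44  34 436] [216.39678899 140.54357798] 0.12207036586194886
fork/cheek top rect ((624.7361450195312, -226.91334533691406), (81.75992584228516, 64.68811798095703), 84.0438232421875) [[ 588.3247  -264.21634]
 [ 652.6636  -270.9289 ]
 [ 661.1476  -189.61035]
 [ 596.8087  -182.8978 ]]
128 [(np.int64(198), np.int64(205))] 130 [(np.int64(198), np.int64(231))] 132 [(np.int64(198), np.int64(238))] 134 [(np.int64(198), np.int64(202)), (np.int64(227), np.int64(237))] 136 [(np.int64(198), np.int64(201)), (np.int64(233), np.int64(237))] 138 [(np.int64(197), np.int64(201)), (np.int64(233), np.int64(237))] 140 [(np.int64(197), np.int64(200)), (np.int64(233), np.int64(237))] 142 [(np.int64(197), np.int64(201)), (np.int64(233), np.int64(236))] 144 [(np.int64(197), np.int64(201)), (np.int64(233), np.int64(236))] 146 [(np.int64(196), np.int64(200)), (np.int64(232), np.int64(236))] 148 [(np.int64(196), np.int64(200)), (np.int64(232), np.int64(236))] 150 [(np.int64(196), np.int64(200)), (np.int64(232), np.int64(236))] 152 [(np.int64(196), np.int64(200)), (np.int64(232), np.int64(235))] 154 [(np.int64(196), np.int64(200)), (np.int64(232), np.int64(235))] 156 [(np.int64(195), np.int64(200)), (np.int64(231), np.int64(235))] 158 [(np.int64(195), np.int64(199)), (np.int64(231), np.int64(235))] 160 [(np.int64(231), np.int64(235))] 
base 606 ((600.3849487304688, -181.96945190429688), (172.27499389648438, 237.97117614746094), 9.71749496459961) [[ 495.39972   -79.23025 ]
 [ 535.56696  -313.78702 ]
 [ 705.3702   -284.70865 ]
 [ 665.20294   -50.151886]]
leaf 360 [ 9.1050750e-01 -4.1349253e-01  5.2257794e+02 -1.5105057e+02]
bottle (array([ 0.52473036, -0.45754663,  0.14207777]), np.float64(0.004512283994970006))
knob (array([ 0.50868285, -0.1181841 ,  0.12594748]), np.float64(0.00244908939988978))
```

```bash
python3 -m handwheel '0.0854 0.02 0.011 0 0 0 6.1;0.0854 0.027 0.014 0 0 0 6.1;0.0854 0.028 0.015 0 0 0 6.1;0.0854 0.028 0.015 0 0 0 6.1;0.0854 0.028 0.015 0 0 0 6.1;0.0854 0.028 0.015 0 0 0 6.1;0.0854 0.028 0.015 0 0 0 6.1;0.0854 0.028 0.015 0 0 0 6.1;0.0854 0.028 0.015 0 0 0 6.1;0.0854 0.015 0.008 0 0 0 6.1'
python3 - <<'E'
from h import *
ct=vision.get_calibration('top')
yaw=np.radians(-6.1); R=np.array([[np.cos(yaw),-np.sin(yaw)],[np.sin(yaw),np.cos(yaw)]])
f=onplane(ct,214.6,161.7,.120)[:2]; o=f+R@[.022,0]
print('fork',f,'origin',o,'hinge',o+R@[-.043,.049])
h=o+R@[-.043,.049]; k=np.array([.5087,-.1182])-h
print('gate t', yaw+np.arctan2(-.082,-.031)-np.arctan2(k[1],k[0])+2*np.pi, np.linalg.norm(k))
s=status.sense(); c=vision.get_calibration('wrist'); im,d=vision.get_image('wrist'); cv2.imwrite('pics/w1.png',im)
q=s['eef_rot']; print(s['t'],s['position'],q,s['force'],c['fx'],c['cx'],c['cy'])
from scipy.spatial.transform import Rotation as Ro
print('jaw',np.degrees(np.arctan2(*Ro.from_quat(q).as_matrix()[[1,0],0])),'z',Ro.from_quat(q).as_matrix()[:,2])
b,g,r=[im[...,i].astype(int) for i in range(3)]
for ce,st in blobs((b>120)&(b-r>80)&(b-g>60),60): print(ce,st,onplane(c,*ce,.159,True))
E
```

```text
t: 0.93
position: [0.5054, -0.4563, 0.2497]
eef_rot: [0.999, -0.039, -0.005, 0.002]
force: [0.3, 0.8, 0.9]
finger_gap: 1.0
fork [ 0.59044797 -0.22264143] origin [ 0.6123234  -0.22497924] hinge [ 0.57477381 -0.17168733]
gate t 1.7834025087693313 0.08500966067463908
0.9333 [ 0.50537633 -0.45630187  0.24965887] [ 0.99920902 -0.03938391 -0.00510478  0.00204449] [0.30573729 0.84953242 0.88664005] 325.19226210127806 280.44304132263676 214.2742399625936
jaw -4.5155909062615684 z [-0.01036252 -0.00368365 -0.99993952]
[180.4 124.5] [ 163  106   36   38 1030] [ 0.4442235  -0.38184107  0.159     ]
[305.9 206.1] [285 191  42  34 868] [ 0.5218236  -0.44298202  0.159     ]
[309.2 239.7] [286 233  47  15 462] [ 0.52276982 -0.46662011  0.159     ]
```

View pics/w1.png

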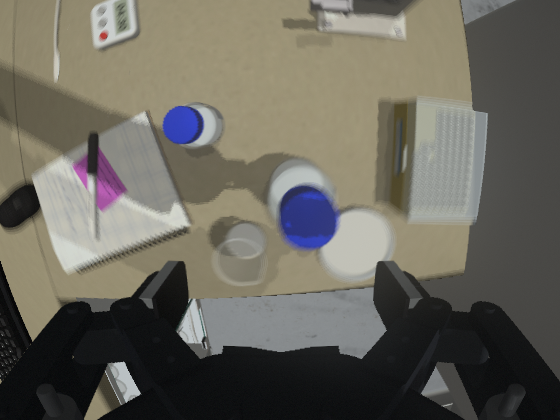

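```bash
python3 -m handwheel '0.0854 0.01 0.001 -0.02 0 0.5 0;0.0854 0.006 0.001 -0.03 0 0 0;0.0854 0 0 -0.03 0 0 0;0.0854 0 0 -0.018 0 0 0;0.0854 0 0 0 0 0 0'
python3 -m handwheel '0.0 0 0 0 0 0 0;0.0 0 0 0 0 0 0;0.0 0 0 0 0 0 0;0.0 0 0 0 0 0 0;0.0 0 0 0 0 0 0;0.0 0 0 0 0 0 0' 50
```

```text
t: 1.4
position: [0.5281, -0.4484, 0.1479]
eef_rot: [0.999, -0.033, -0.007, 0.001]
force: [0.1, -0.2, 0.1]
finger_gap: 0.998
t: 1.9
position: [0.5265, -0.4504, 0.1504]
eef_rot: [0.999, -0.035, -0.007, 0.002]
force: [-0.0, 1.2, -4.2]
finger_gap: 0.476
```

```bash
python3 -m handwheel '0.0 0 0 0.006 0 0 0;0.0 0 0 0.015 0 0 0;0.0 0 0 0.02 0 0 0;0.0 0 0 0.01 0 0.5 0;0.0 0 0 0 0 0 0;0.0 0 0 0 0 0 0'
python3 - <<'E'
from h import *
from scipy.spatial.transform import Rotation as Ro
s=status.sense(); M=Ro.from_quat(s['eef_rot']).as_matrix(); print(s['position'],s['force'],M[:,2],np.degrees(np.arctan2(M[1,0],M[0,0])))
for n in('wrist','top'):
    c=vision.get_calibration(n); im,d=vision.get_image(n); cv2.imwrite(f'pics/{n}2.png',im)
    b,g,r=[im[...,i].astype(int) for i in range(3)]
    for ce,st in blobs((b>90)&(b-r>60)&(b-g>50),60): print(n,ce,st,onplane(c,*ce,s['position'][2]+.009,n=='wrist'))
E
```

```text
t: 2.4
position: [0.5249, -0.449, 0.2026]
eef_rot: [0.999, -0.035, -0.013, 0.001]
force: [-0.2, 0.2, -5.2]
finger_gap: 0.471
[ 0.52489422 -0.44904679  0.20259645] [-0.21576624  0.16001585 -5.21852019] [-2.64545648e-02 -8.95123900e-05 -9.99650013e-01] -4.013048825684101
wrist [140.9 136.5] [ 122  115   39   44 1315] [ 0.47950986 -0.38136871  0.21159645]
wrist [165.4 131. ] [157 117  13  34  61] [ 0.48926836 -0.38068125  0.21159645]
wrist [278.2 252.1] [241 245  76  23 261] [ 0.52527431 -0.42691836  0.21159645]
wrist [281.  312.7] [ 231  272  100   80 6299] [ 0.52453827 -0.45254585  0.21159645]
top [ 82.7 138.9] [ 74 131  18  17 220] [0.61885793 0.00496579 0.21159645]
top [120.6 154.5] [113 147  17  16 215] [ 0.58822485 -0.06482967  0.21159645]
```

View pics/wrist2.png

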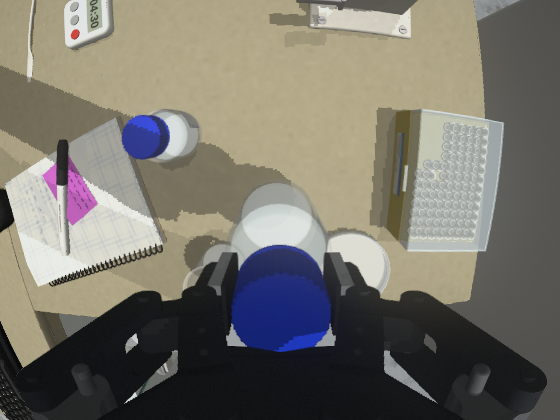

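```bash
python3 -m handwheel '0.0 -0.003 0.015 0 0 -0.5 -0.5;0.0 -0.0045 0.028 0 0 -0.5 -0.5;0.0 -0.0045 0.028 0 0 -0.5 -0.5;0.0 -0.0045 0.028 0 0 0 -0.5;0.0 -0.0045 0.028 0 0 0 0;0.0 -0.0045 0.028 0 0 0 0;0.0 -0.0045 0.028 0 0 0 0;0.0 -0.0045 0.02 0 0 0 0;0.0 -0.002 0.01 0 0 0 0;0.0 0 0.005 0 0 0 0;0.0 0 0 0 0 0 0;0.0 0 0 0 0 0 0'
python3 - <<'E'
from h import *
from scipy.spatial.transform import Rotation as Ro
s=status.sense(); M=Ro.from_quat(s['eef_rot']).as_matrix(); print(s['position'],s['force'],M[:,2],np.degrees(np.arctan2(M[1,0],M[0,0])))
for n in('wrist','side'):
    im,d=vision.get_image(n); cv2.imwrite(f'pics/{n}3.png',im)
a=cv2.imread('pics/wrist3.png');b=cv2.imread('pics/side3.png')
cv2.imwrite('pics/m3.png',np.hstack([a[:,80:480],b[60:480,110:510] if 0 else np.vstack([b[60:],np.zeros((60,560,3),np.uint8)])[:,110:510]]))
E
```

```text
t: 3.5
position: [0.4772, -0.223, 0.1908]
eef_rot: [0.998, -0.056, -0.007, -0.002]
force: [0.6, -0.3, -4.7]
finger_gap: 0.472
[ 0.47724737 -0.22301408  0.19081655] [ 0.60883112 -0.32159751 -4.73831024] [-0.01440341  0.00535494 -0.99988193] -6.392020866983877
```

View pics/m3.png

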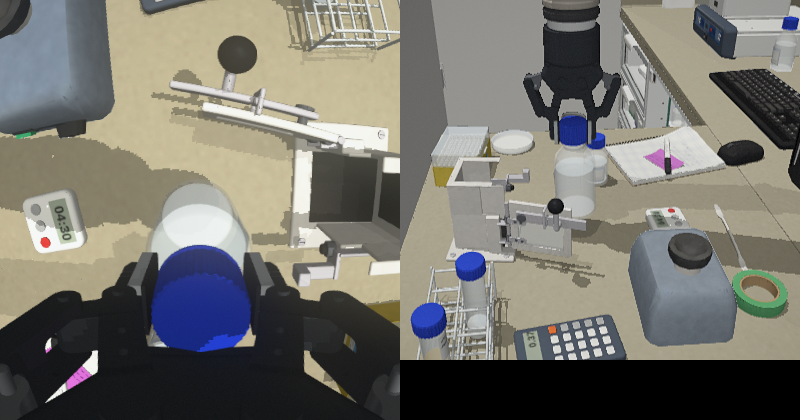

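```bash
python3 - <<'E'
from h import *
c=vision.get_calibration('wrist')
print('rim bottom',onplane(c,279,184,.041,True)-[0,.032,0],'shoulder',onplane(c,279,211,.128,True)-[0,.032,0])
ct=vision.get_calibration('top')
print('knob z .128',onplane(c,317.5,53.5,.128,True), 'top',onplane(ct,161.9,203.6,.128))
im=cv2.imread('pics/wrist3.png'); cv2.imwrite('pics/w3c.png',cv2.resize(im[70:300,330:560],None,fx=2.6,fy=2.6,interpolation=cv2.INTER_CUBIC))
E
```

```text
rim bottom [ 0.4757479  -0.23530786  0.041     ] shoulder [ 0.47720851 -0.23659576  0.128     ]
knob z .128 [ 0.50822567 -0.1179607   0.128     ] top [ 0.50720207 -0.11862059  0.128     ]
```

View pics/w3c.png

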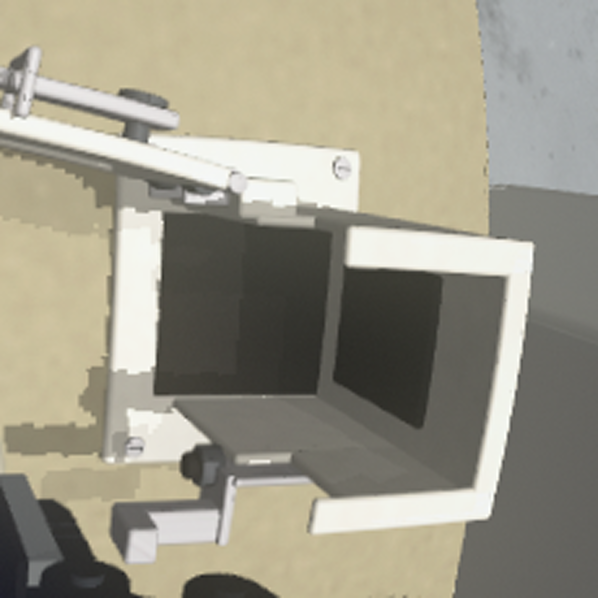

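```bash
python3 - <<'E'
from h import *
c=vision.get_calibration('wrist'); print('cam',-np.array(c['R']).T@c['t'])
def p(a,b,z): return onplane(c,330+a/2.6,70+b/2.6,z,True)
yaw=np.radians(-6.1); R=np.array([[np.cos(yaw),-np.sin(yaw)],[np.sin(yaw),np.cos(yaw)]]); o=np.array([.6123,-.225])
for n,a,b,z in [('forkL in',346,268,.1215),('forkR in',318,500,.1215),('fork L out',346,228,.1215),('rear L out',533,242,.123),('rear R out',490,518,.123),('slot rearL',505,275,.1215),('slot rearR',475,487,.1215),('base FR',107,460,.006),('base RL',358,155,.006),('mat L',163,212,.008),('mat R',155,393,.008)]:
    X=p(a,b,z); print(n,X.round(4),'stall',(R.T@(X[:2]-o)*1000).round(1))
im=cv2.imread('pics/wrist3.png'); b,g,r=[im[...,i].astype(int) for i in range(3)]
col=im[170:365:3,281]; print([(170+3*i,*x) for i,x in enumerate(col)])
for v in (245,265,272,325): print(v,onplane(c,281,v,.1994,True)[1],onplane(c,281,v,.168,True)[1])
E
```

```text
cam [ 0.48564322 -0.15938458  0.30857387]
forkL in [ 0.5969 -0.1937  0.1215] stall [-18.6  29.4]
forkR in [ 0.5912 -0.2549  0.1215] stall [-17.8 -32. ]
fork L out [ 0.5971 -0.1838  0.1215] stall [-19.5  39.3]
rear L out [ 0.6616 -0.19    0.123 ] stall [45.3 40.1]
rear R out [ 0.6541 -0.2708  0.123 ] stall [ 46.5 -41.1]
slot rearL [ 0.6519 -0.1989  0.1215] stall [36.6 30.2]
slot rearR [ 0.6471 -0.2603  0.1215] stall [ 38.4 -31.3]
base FR [ 0.5603 -0.2825  0.006 ] stall [-45.6 -62.7]
base RL [ 0.6731 -0.17    0.006 ] stall [54.6 61.1]
mat L [ 0.5859 -0.188   0.008 ] stall [-30.2  33.9]
mat R [ 0.5798 -0.2567  0.008 ] stall [-28.9 -35. ]
[(170, np.uint8(157), np.uint8(193), np.uint8(202)), (173, np.uint8(154), np.uint8(189), np.uint8(200)), (176, np.uint8(110), np.uint8(131), np.uint8(140)), (179, np.uint8(115), np.uint8(135), np.uint8(142)), (182, np.uint8(125), np.uint8(142), np.uint8(144)), (185, np.uint8(168), np.uint8(175), np.uint8(172)), (188, np.uint8(171), np.uint8(178), np.uint8(175)), (191, np.uint8(170), np.uint8(177), np.uint8(174)), (194, np.uint8(172), np.uint8(177), np.u
[... 2318 characters left out ...]
int8(41), np.uint8(25)), (335, np.uint8(131), np.uint8(40), np.uint8(24)), (338, np.uint8(129), np.uint8(38), np.uint8(23)), (341, np.uint8(129), np.uint8(40), np.uint8(23)), (344, np.uint8(130), np.uint8(41), np.uint8(23)), (347, np.uint8(207), np.uint8(64), np.uint8(35)), (350, np.uint8(205), np.uint8(63), np.uint8(34)), (353, np.uint8(32), np.uint8(24), np.uint8(21)), (356, np.uint8(29), np.uint8(21), np.uint8(21)), (359, np.uint8(31), np.uint8(23), np.uint8(21)), (362, np.uint8(30), np.uint8(24), np.uint8(20))]
245 -0.1992466702562328 -0.21071158921307503
265 -0.20701373255462047 -0.22071257207867878
272 -0.2098295270034817 -0.2243382301401532
325 -0.2333565116097582 -0.25463191916792605
```

```bash
python3 -m handwheel '0.0 0 0.006 -0.006 -0.3 -0.8 0;0.0 0 0.007 -0.01 0 0 0.5;0.0 0 0.005 -0.008 0 0 0;0.0 0 0 -0.003 0 0 0;0.0 0 0 0 0 0 0;0.0 0 0 0 0 0 0'
cat > st.py <<'E'
from h import *
from scipy.spatial.transform import Rotation as Ro
s=status.sense(); M=Ro.from_quat(s['eef_rot']).as_matrix(); p=s['position']
print('t',s['t'],'pos',(p*1000).round(1),'F',s['force'].round(1),'tilt',M[:2,2].round(4),'jaw',np.degrees(np.arctan2(M[1,0],M[0,0])).round(1),'gap',round(s['finger_gap']*85.4,1))
yaw=np.radians(-5.5); R=np.array([[np.cos(yaw),-np.sin(yaw)],[np.sin(yaw),np.cos(yaw)]]); o=np.array([.6159,-.2264])
print('TCP in stall',(R.T@(p[:2]-o)*1000).round(1))
E
python3 st.py
```

```text
t: 4.1
position: [0.4779, -0.2107, 0.1612]
eef_rot: [0.998, -0.056, 0.0, 0.001]
force: [0.1, -0.4, -4.1]
finger_gap: 0.475
t 4.1 pos [ 477.9 -210.7  161.2] F [ 0.1 -0.4 -4.1] tilt [ 0.0002 -0.0015] jaw -6.4 gap 40.6
TCP in stall [-138.8    2.4]
```

```bash
python3 -m handwheel '0.0 0 0.004 0.001 0 0 0.4;0.0 0 0.004 0 0 0 0.4;0.0 0.008 0 0 0 0 0;0.0 0.015 -0.0015 0 0 0 0;0.0 0.015 -0.0015 0 0 0 0;0.0 0.012 -0.0012 0 0 0 0;0.0 0.006 -0.0005 0 0 0 0;0.0 0 0 0 0 0 0;0.0 0 0 0 0 0 0'
python3 st.py
python3 - <<'E'
from h import *
im,d=vision.get_image('wrist'); cv2.imwrite('pics/w4.png',im[:400])
E
```

```text
t: 4.85
position: [0.5401, -0.2072, 0.1644]
eef_rot: [0.999, -0.048, 0.003, 0.001]
force: [-0.4, -0.4, -3.5]
finger_gap: 0.472
t 4.85 pos [ 540.1 -207.2  164.4] F [-0.4 -0.4 -3.5] tilt [ 0.005  -0.0032] jaw -5.5 gap 40.3
TCP in stall [-77.2  11.8]
```

View pics/w4.png

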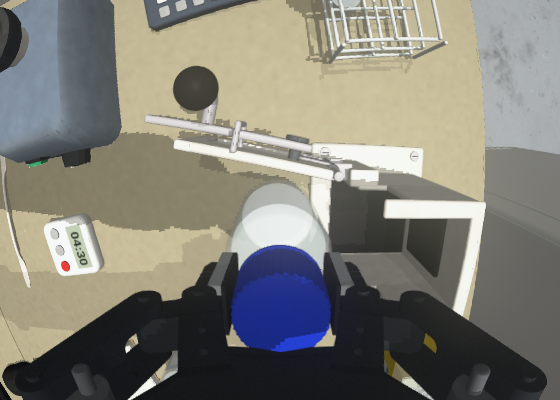

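```bash
python3 - <<'E'
from h import *
c=vision.get_calibration('wrist')
yaw=np.radians(-5.5); R=np.array([[np.cos(yaw),-np.sin(yaw)],[np.sin(yaw),np.cos(yaw)]]); o=np.array([.6159,-.2264])
im=cv2.imread('pics/w4.png').astype(int)
col=im[:,279]; g=np.abs(np.diff(col,axis=0)).sum(1); print([(v,int(g[v])) for v in range(165,360) if g[v]>35])
for n,a,b,z,dy in [('cap top',281,273.5,.173,.021),('cap bottom',281,244.5,.142,.021),('should',279,206,.102,.032),('rim',279,183,.014,.032),('forkL in',386,218,.1215,.0305),('forkL rear',470,218,.1215,.0305)]:
    X=onplane(c,a,b,z,True); print(n,X.round(4),'centre in stall',((R.T@(X[:2]-o)-[0,dy])*1000).round(1))
E
```

```text
[(167, 60), (168, 201), (169, 45), (176, 147), (182, 92), (203, 89), (243, 68), (244, 387), (245, 46), (248, 47), (273, 37), (344, 87), (350, 53), (351, 177)]
cap top [ 0.5409 -0.1938  0.173 ] centre in stall [-77.8   4.3]
cap bottom [ 0.5411 -0.1939  0.142 ] centre in stall [-77.5   4.1]
should [ 0.5411 -0.1856  0.102 ] centre in stall [-78.4   1.5]
rim [ 0.5411 -0.1873  0.014 ] centre in stall [-78.2  -0.3]
forkL in [ 0.5975 -0.1927  0.1215] centre in stall [-21.5   1.3]
forkL rear [ 0.6514 -0.1981  0.1215] centre in stall [32.6  1.1]
```

```bash
python3 -m handwheel '0.0 0 -0.001 -0.002 0.2 0.3 0;0.0 0.005 -0.001 0 0 0 0;0.0 0.009 -0.0009 0 0 0 0;0.0 0.009 -0.0009 0 0 0 0;0.0 0.009 -0.0009 0 0 0 0;0.0 0.006 -0.0005 0 0 0 0;0.0 0 0 0 0 0 0'
python3 st.py
```

```text
t: 5.48
position: [0.58, -0.2137, 0.1621]
eef_rot: [0.999, -0.049, -0.001, 0.0]
force: [-0.1, 1.0, -4.0]
finger_gap: 0.474
t 5.4833 pos [ 580.  -213.7  162.1] F [-0.1  1.  -4. ] tilt [-0.0018 -0.0001] jaw -5.6 gap 40.5
TCP in stall [-37.    9.2]
```

```bash
python3 -m handwheel '0.0 0.003 0.001 0 0 -0.1 0;0.0 0.006 -0.0003 0 0 0 0;0.0 0.006 -0.0006 0 0 0 0;0.0 0.005 -0.0005 0 0 0 0;0.0 0 0 0 0 0 0'
python3 st.py; python3 -m handwheel '0.0 0.004 0 0 0 0 0;0.0 0.004 -0.0004 0 0 0 0;0.0 0 0 0 0 0 0'; python3 st.py
```

```text
t: 5.9
position: [0.6022, -0.2137, 0.1616]
eef_rot: [0.999, -0.049, -0.0, -0.0]
force: [1.0, 1.2, -3.9]
finger_gap: 0.475
t 5.9 pos [ 602.2 -213.7  161.6] F [ 1.   1.2 -3.9] tilt [-0.0007  0.0004] jaw -5.6 gap 40.5
TCP in stall [-14.9  11.3]
t: 6.15
position: [0.6109, -0.2141, 0.1615]
eef_rot: [0.999, -0.049, -0.001, -0.0]
force: [0.2, 0.1, -3.4]
finger_gap: 0.474
t 6.15 pos [ 610.9 -214.1  161.5] F [ 0.2  0.1 -3.4] tilt [-0.0013  0.0004] jaw -5.6 gap 40.5
TCP in stall [-6.2 11.7]
```

```bash
python3 -m handwheel '0.0 0.003 -0.001 0 0 0 0;0.0 0.002 -0.001 0 0 0 0;0.0 0 0 0 0 0 0'; python3 st.py;  python3 -m handwheel '0.0 0.002 -0.0004 0 0 0 0;0.0 0.002 -0.0002 0 0 0 0;0.0 0 0 0 0 0 0'; python3 st.py
```

```text
t: 6.4
position: [0.6161, -0.2164, 0.1614]
eef_rot: [0.999, -0.049, -0.001, -0.0]
force: [0.3, -0.6, -3.6]
finger_gap: 0.473
t 6.4 pos [ 616.1 -216.4  161.4] F [ 0.3 -0.6 -3.6] tilt [-0.0019  0.0004] jaw -5.6 gap 40.4
TCP in stall [-0.7 10. ]
t: 6.65
position: [0.6202, -0.2173, 0.1613]
eef_rot: [0.999, -0.049, -0.001, -0.0]
force: [-0.6, 0.7, -3.8]
finger_gap: 0.469
t 6.65 pos [ 620.2 -217.3  161.3] F [-0.6  0.7 -3.8] tilt [-0.0024  0.0004] jaw -5.6 gap 40.0
TCP in stall [3.4 9.5]
```

```bash
python3 -m handwheel '0.0 0.0015 -0.0002 0 0 0 0;0.0 0.0015 0 0 0 0 0;0.0 0 0 0 0 0 0'; python3 st.py
```

```text
t: 6.9
position: [0.6218, -0.2176, 0.1611]
eef_rot: [0.999, -0.049, -0.003, -0.0]
force: [-0.6, -0.7, -3.7]
finger_gap: 0.477
t 6.9 pos [ 621.8 -217.6  161.1] F [-0.6 -0.7 -3.7] tilt [-0.0065  0.0006] jaw -5.7 gap 40.8
TCP in stall [5.  9.3]
```

```bash
python3 -m handwheel '0.0 0 0 -0.001 0 -0.3 0;0.0 0 0 -0.0015 0 0 0;0.0 0 0 -0.001 0 0 0;0.0 0 0 0 0 0 0'; python3 st.py
```

```text
t: 7.23
position: [0.6214, -0.2176, 0.1572]
eef_rot: [0.999, -0.049, -0.001, -0.0]
force: [-0.4, -0.3, -2.8]
finger_gap: 0.474
t 7.2333 pos [ 621.4 -217.6  157.2] F [-0.4 -0.3 -2.8] tilt [-0.0014  0.0005] jaw -5.7 gap 40.4
TCP in stall [4.6 9.2]
```

```bash
python3 -m handwheel '0.0 0 0 -0.001 0 0 0;0.0 0 0 0 0 0 0'; python3 st.py; python3 -m handwheel '0.052 0 0 0 0 0 0;0.06 0 0 0 0 0 0;0.07 0 0 0 0 0 0;0.07 0 0 0 0 0 0;0.07 0 0 0 0 0 0'; python3 st.py
```

```text
t: 7.4
position: [0.6214, -0.2176, 0.157]
eef_rot: [0.999, -0.049, -0.001, -0.0]
force: [-1.4, -0.6, -5.0]
finger_gap: 0.474
t 7.4 pos [ 621.4 -217.6  157. ] F [-1.4 -0.6 -5. ] tilt [-0.0013  0.0003] jaw -5.7 gap 40.5
TCP in stall [4.6 9.2]
t: 7.82
position: [0.6259, -0.2182, 0.1605]
eef_rot: [0.999, -0.049, 0.005, 0.001]
force: [0.8, 0.0, -1.2]
finger_gap: 0.82
t 7.8167 pos [ 625.9 -218.2  160.5] F [ 0.8  0.  -1.2] tilt [ 0.0099 -0.0021] jaw -5.6 gap 70.0
TCP in stall [9.1 9.1]
```

```bash
python3 -m handwheel '0.07 -0.005 0 0.004 0 0.5 0;0.07 -0.002 0 0.02 0 0 0;0.07 0 0 0.03 0 0 0;0.07 0 0 0.03 0 0 0;0.07 -0.02 0.01 0.01 0 0 -6;0.07 -0.025 0.022 0 0 0 -6;0.06 -0.025 0.022 0 0 0 -6;0.06 -0.025 0.022 0 0 0 -6;0.06 -0.02 0.02 0 0 0 -6;0.06 -0.008 0.01 0 0 0 -6;0.06 0 0 0 0 0 -6;0.06 0 0 0 0 0 -6;0.06 0 0 0 0 0 0;0.06 0 0 0 0 0 0'; python3 st.py
python3 - <<'E'
from h import *
c=vision.get_calibration('wrist'); im,d=vision.get_image('wrist'); cv2.imwrite('pics/w5.png',im)
for ce,st in blobs(im[:330].max(2)<60,100): print(ce,st,onplane(c,*ce,.128,True).round(4))
im,d=vision.get_image('side'); cv2.imwrite('pics/side5.png',im)
cv2.imwrite('pics/m5.png',np.hstack([cv2.imread('pics/w5.png')[:,100:500],im[:,100:500]]))
E
```

```text
t: 8.98
position: [0.4872, -0.1079, 0.2648]
eef_rot: [0.883, -0.468, 0.004, 0.001]
force: [1.2, 0.6, -0.2]
finger_gap: 0.704
t 8.9833 pos [ 487.2 -107.9  264.8] F [ 1.2  0.6 -0.2] tilt [ 0.0061 -0.0062] jaw -55.9 gap 60.1
TCP in stall [-139.5  105.6]
[414.2 182.9] [398 171  28  21 133] [ 0.5709 -0.1886  0.128 ]
[302.2 197.3] [291 184  26  26 335] [ 0.5066 -0.1172  0.128 ]
[156.8 303.4] [  65  255  153   75 5882] [ 0.3476 -0.0629  0.128 ]
[403.8 307.7] [ 344  255  151   75 5073] [ 0.4748 -0.261   0.128 ]
[246.3 285.8] [236 274  20  22 218] [ 0.4147 -0.1224  0.128 ]
```

View pics/m5.png

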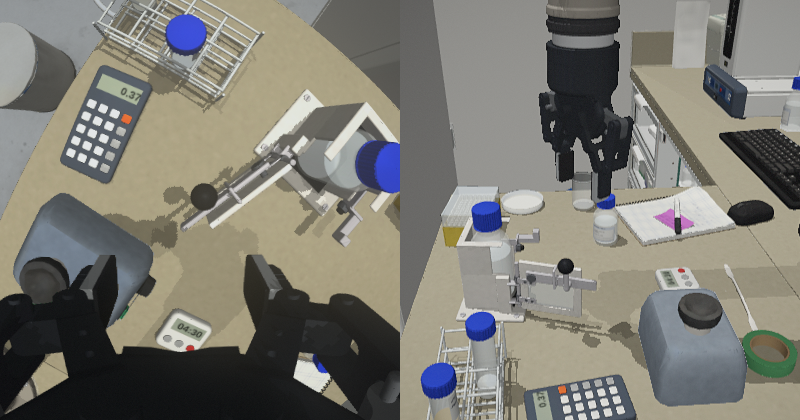

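```bash
python3 - <<'E'
from h import *
c=vision.get_calibration('top'); im,d=vision.get_image('top'); cv2.imwrite('pics/top5.png',im)
b,g,r=[im[...,i].astype(int) for i in range(3)]
yaw=np.radians(-5.5); R=np.array([[np.cos(yaw),-np.sin(yaw)],[np.sin(yaw),np.cos(yaw)]]); o=np.array([.6159,-.2264])
for ce,st in blobs((b>90)&(b-r>60)&(b-g>50),60):
    X=onplane(c,*ce,.165)[:2]; print(ce,st,X,(R.T@(X-o)*1000).round(1),(R.T@(X-np.array([.6123,-.225]))*1000).round(1))
E
python3 -m handwheel '0.06 0.008 -0.004 0 0 0.35 0;0.06 0.008 -0.004 -0.02 -0.35 0 0;0.055 0.002 -0.001 -0.03 0 0 0;0.055 0 0 -0.03 0 0 0;0.055 0 0 -0.015 0 0 0;0.055 0 0 -0.006 0 0 0;0.055 0 0 0 0 0 0;0.055 0 0 0 0 0 0'; python3 st.py
```

```text
[ 85.1 136.9] [ 77 131  15  15 126] [0.63541982 0.02073016] [ -4.3 247.9] [ -0.5 246.8]
[212.8 142.9] [203 133  21  21 367] [ 0.61741852 -0.22586874] [1.5 0.7] [ 5.2 -0.4]
[120.6 154.5] [113 147  17  16 214] [ 0.59921666 -0.04846967] [-33.7 175.5] [-29.9 174.5]
[294.4 244.5] [287 237  16  16 206] [ 0.42003859 -0.37709565] [-180.5 -168.8] [-176.8 -169.8]
t: 9.8
position: [0.5129, -0.1222, 0.1606]
eef_rot: [0.884, -0.468, 0.006, 0.005]
force: [0.7, 0.9, -0.3]
finger_gap: 0.641
t 9.8 pos [ 512.9 -122.2  160.6] F [ 0.7  0.9 -0.3] tilt [ 0.0054 -0.0134] jaw -55.8 gap 54.7
TCP in stall [-112.5   93.9]
```

```bash
python3 -m handwheel '0.055 -0.003 0.002 -0.006 0.7 0.3 0;0.055 -0.002 0.002 -0.012 0 0 0;0.055 0 0 -0.006 0 0 0;0.055 0 0 0 0 0 0;0.055 0 0 0 0 0 0'; python3 st.py
```

```text
t: 10.22
position: [0.5116, -0.1191, 0.14]
eef_rot: [0.884, -0.468, 0.004, -0.001]
force: [-0.0, 0.4, 0.9]
finger_gap: 0.646
t 10.2167 pos [ 511.6 -119.1  140. ] F [-0.   0.4  0.9] tilt [ 0.0083 -0.0011] jaw -55.8 gap 55.2
TCP in stall [-114.1   96.8]
```

```bash
python3 -m handwheel '0.055 -0.003 0.001 -0.003 0 0.4 0;0.055 -0.001 0 -0.003 0 0 0;0.055 0 0 0 0 0 0'; python3 st.py;python3 -m handwheel '0.03 0 0 0 0 0 0;0.02 0 0 0 0 0 0;0.01 0 0 0 0 0 0;0.01 0 0 0 0 0 0;0.01 0 0 0 0 0 0;0.01 0 0 0 0 0 0' 25; python3 st.py
python3 - <<'E'
from h import *
im,d=vision.get_image('wrist'); cv2.imwrite('pics/w6.png',im)
j,d=vision.get_image('side'); cv2.imwrite('pics/m6.png',np.hstack([im[:,100:460],cv2.resize(j[190:330,220:365],(420,405))[:,:].copy() if 0 else cv2.copyMakeBorder(cv2.resize(j[190:330,220:365],(420,405)),0,15,0,0,0)]))
E
```

```text
t: 10.47
position: [0.5085, -0.1184, 0.1353]
eef_rot: [0.884, -0.468, 0.002, -0.0]
force: [-0.1, -0.7, -0.6]
finger_gap: 0.645
t 10.4667 pos [ 508.5 -118.4  135.3] F [-0.1 -0.7 -0.6] tilt [ 0.004  -0.0018] jaw -55.8 gap 55.1
TCP in stall [-117.3   97.2]
t: 10.97
position: [0.5081, -0.1177, 0.136]
eef_rot: [0.884, -0.468, 0.002, -0.0]
force: [0.4, 0.5, 0.5]
finger_gap: 0.237
t 10.9667 pos [ 508.1 -117.7  136. ] F [0.4 0.5 0.5] tilt [ 0.0032 -0.001 ] jaw -55.8 gap 20.2
TCP in stall [-117.7   97.9]
```

View pics/m6.png

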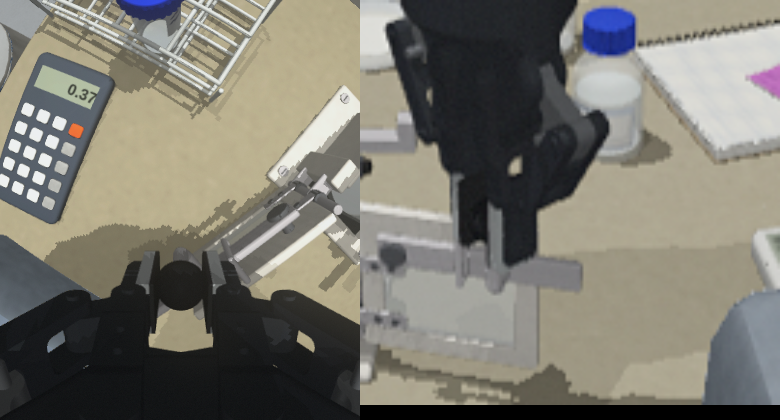

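```bash
cat >> st.py <<'E'
H=np.array([.5778,-.1735]); v=p[:2]-H; th=np.degrees(np.arctan2(v[1],v[0]))%360
print('r',(np.linalg.norm(v)*1000).round(1),'theta',th.round(1),'gate deg ~',(243.8-th).round(1))
E
python3 -m handwheel '0.01 0 0 0.003 0 0 0;0.01 -0.004 -0.005 0 0 0 2;0.01 -0.007 -0.01 0 0 0 4;0.01 -0.0055 -0.011 0 0 0 5;0.01 0 0 0 0 0 0' 25; python3 st.py
```

```text
t: 11.48
position: [0.4957, -0.1425, 0.1387]
eef_rot: [0.927, -0.375, 0.006, -0.003]
force: [1.8, 0.8, -2.6]
finger_gap: 0.234
t 11.4833 pos [ 495.7 -142.5  138.7] F [ 1.8  0.8 -2.6] tilt [0.0129 0.0021] jaw -44.0 gap 20.0
TCP in stall [-127.7   72. ]
r 87.8 theta 159.3 gate deg ~ 84.5
```

```bash
python3 -m handwheel '0.01 -0.003 -0.008 0 0 0.7 3;0.01 -0.003 -0.012 0 0 0 4;0.01 -0.001 -0.012 0 0 0 4;0.01 0 -0.008 0 0 0 3;0.01 0 0 0 0 0 0'; python3 st.py
```

```text
t: 11.9
position: [0.4901, -0.1753, 0.1387]
eef_rot: [0.967, -0.255, -0.002, -0.005]
force: [-0.1, 2.4, -0.0]
finger_gap: 0.233
t 11.9 pos [ 490.1 -175.3  138.7] F [-0.1  2.4 -0. ] tilt [-0.0013  0.011 ] jaw -29.5 gap 19.9
TCP in stall [-130.2   38.8]
r 87.8 theta 181.2 gate deg ~ 62.6
```

```bash
python3 -m handwheel '0.01 0.001 -0.008 0 -0.6 0 3;0.01 0.0025 -0.012 0 0 0 4;0.01 0.004 -0.0115 0 0 0 4;0.01 0.004 -0.008 0 0 0 3;0.01 0 0 0 0 0 0'; python3 st.py
```

```text
t: 12.32
position: [0.4961, -0.2087, 0.1375]
eef_rot: [0.991, -0.134, -0.01, -0.001]
force: [0.4, -1.2, 0.3]
finger_gap: 0.234
t 12.3167 pos [ 496.1 -208.7  137.5] F [ 0.4 -1.2  0.3] tilt [-0.0197  0.0042] jaw -15.4 gap 20.0
TCP in stall [-120.9    6.2]
r 88.9 theta 203.3 gate deg ~ 40.5
```

```bash
python3 -m handwheel '0.01 0.0015 0.0015 0.002 -0.3 -1.0 2;0.01 0.0015 0.0015 0.003 0 0 2;0.01 0.001 0.001 0.003 0 0 0;0.01 0 0 0 0 0 0;0.01 0 0 0 0 0 0'; python3 st.py
```

```text
t: 12.73
position: [0.4999, -0.2035, 0.1445]
eef_rot: [0.994, -0.107, -0.001, 0.002]
force: [-0.2, -1.5, -1.9]
finger_gap: 0.233
t 12.7333 pos [ 499.9 -203.5  144.5] F [-0.2 -1.5 -1.9] tilt [-0.0027 -0.0028] jaw -12.3 gap 19.9
TCP in stall [-117.7   11.7]
r 83.5 theta 201.1 gate deg ~ 42.7
```

```bash
python3 -m handwheel '0.01 0.003 -0.006 0.0005 0 0 2;0.01 0.005 -0.009 0.0003 0 0 2;0.01 0.006 -0.008 0 0 0 2;0.01 0.004 -0.004 0 0 0 0;0.01 0 0 0 0 0 0'; python3 st.py
python3 - <<'E'
from h import *
im,d=vision.get_image('wrist')
j,d=vision.get_image('side'); a=cv2.resize(j[170:340,140:330],(456,408))
cv2.imwrite('pics/m7.png',np.hstack([im[:408,220:560],a]))
E
```

```text
t: 13.15
position: [0.512, -0.227, 0.1437]
eef_rot: [0.998, -0.054, -0.009, 0.0]
force: [-0.5, 0.5, -1.7]
finger_gap: 0.238
t 13.15 pos [ 512.  -227.   143.7] F [-0.5  0.5 -1.7] tilt [-0.0187  0.0004] jaw -6.2 gap 20.3
TCP in stall [-103.3  -10.6]
r 84.8 theta 219.2 gate deg ~ 24.6
```

View pics/m7.png

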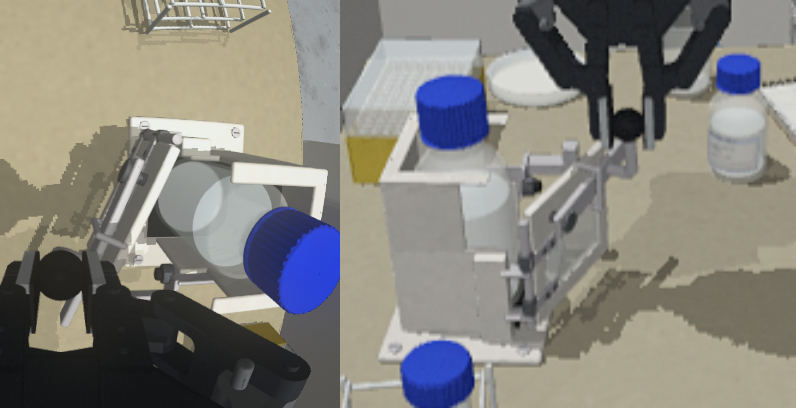

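```bash
python3 -m handwheel '0.01 0 0 0.002 0 -1.0 0;0.01 0.002 -0.001 0.001 0 0 0;0.01 0.004 -0.004 0 0 0 0;0.01 0.004 -0.004 0 0 0 0;0.01 0 0 0 0 0 0;0.01 0 0 0 0 0 0'; python3 st.py
```

```text
t: 13.75
position: [0.5206, -0.2343, 0.1463]
eef_rot: [0.999, -0.054, -0.002, -0.001]
force: [-2.2, 0.4, -2.3]
finger_gap: 0.233
t 13.75 pos [ 520.6 -234.3  146.3] F [-2.2  0.4 -2.3] tilt [-0.0033  0.0018] jaw -6.2 gap 19.9
TCP in stall [-94.1 -17. ]
r 83.5 theta 226.7 gate deg ~ 17.1
```

```bash
python3 -m handwheel '0.01 0.003 -0.0025 0 0 0 0;0.01 0.003 -0.0025 0 0 0 0;0.01 0.003 -0.0025 0 0 0 0;0.01 0 0 0 0 0 0'; python3 st.py; python3 -m handwheel '0.01 0.002 -0.0012 0 0 0 0;0.01 0.002 -0.0012 0 0 0 0;0.01 0 0 0 0 0 0;0.01 0 0 0 0 0 0'; python3 st.py
```

```text
t: 14.08
position: [0.5277, -0.2425, 0.1454]
eef_rot: [0.999, -0.054, -0.005, -0.001]
force: [-3.0, 0.6, -0.8]
finger_gap: 0.236
t 14.0833 pos [ 527.7 -242.5  145.4] F [-3.   0.6 -0.8] tilt [-0.0103  0.0025] jaw -6.1 gap 20.1
TCP in stall [-86.3 -24.5]
r 85.3 theta 234.0 gate deg ~ 9.8
t: 14.42
position: [0.5308, -0.2458, 0.1448]
eef_rot: [0.999, -0.054, -0.007, -0.001]
force: [-4.3, -0.3, -0.9]
finger_gap: 0.236
t 14.4167 pos [ 530.8 -245.8  144.8] F [-4.3 -0.3 -0.9] tilt [-0.0137  0.0022] jaw -6.1 gap 20.2
TCP in stall [-82.9 -27.5]
r 86.3 theta 236.9 gate deg ~ 6.9
```

```bash
python3 -m handwheel '0.01 -0.0005 0 0.002 0 -0.8 0;0.01 0 0.0005 0.0015 0 0 0;0.01 0 0 0 0 0 0;0.01 0 0 0 0 0 0'; python3 st.py
```

```text
t: 14.75
position: [0.5325, -0.2434, 0.1485]
eef_rot: [0.999, -0.054, 0.003, -0.002]
force: [-1.8, -0.3, -2.9]
finger_gap: 0.236
t 14.75 pos [ 532.5 -243.4  148.5] F [-1.8 -0.3 -2.9] tilt [0.0069 0.0042] jaw -6.1 gap 20.2
TCP in stall [-81.4 -24.9]
r 83.3 theta 237.0 gate deg ~ 6.8
```

```bash
python3 -m handwheel '0.01 0.002 -0.001 -0.001 0 0.3 0;0.01 0.002 -0.001 0 0 0 0;0.01 0 0 0 0 0 0'; python3 st.py;  python3 -m handwheel '0.01 0.002 -0.0007 0 0 0 0;0.01 0.001 -0.0005 0 0 0 0;0.01 0 0 0 0 0 0'; python3 st.py
```

```text
t: 15.0
position: [0.5358, -0.2467, 0.1478]
eef_rot: [0.999, -0.054, -0.0, -0.001]
force: [-2.7, 1.6, -2.4]
finger_gap: 0.235
t 15.0 pos [ 535.8 -246.7  147.8] F [-2.7  1.6 -2.4] tilt [-0.0005  0.0024] jaw -6.1 gap 20.1
TCP in stall [-77.8 -27.9]
r 84.4 theta 240.2 gate deg ~ 3.6
t: 15.25
position: [0.5386, -0.2489, 0.1477]
eef_rot: [0.999, -0.054, -0.001, -0.001]
force: [-3.4, 0.4, -2.4]
finger_gap: 0.233
t 15.25 pos [ 538.6 -248.9  147.7] F [-3.4  0.4 -2.4] tilt [-0.002   0.0017] jaw -6.2 gap 19.9
TCP in stall [-74.8 -29.8]
r 85.0 theta 242.5 gate deg ~ 1.3
```

```bash
python3 -m handwheel '0.01 0.0015 0 0 0 0 0;0.01 0.001 0 0 0 0 0;0.01 0 0 0 0 0 0'; python3 st.py;  python3 -m handwheel '0.01 0.0015 0 0 0 0 0;0.01 0.001 0 0 0 0 0;0.01 0 0 0 0 0 0'; python3 st.py
```

```text
t: 15.5
position: [0.539, -0.2497, 0.1472]
eef_rot: [0.999, -0.054, -0.004, -0.0]
force: [-3.9, -0.4, -2.4]
finger_gap: 0.231
t 15.5 pos [ 539.  -249.7  147.2] F [-3.9 -0.4 -2.4] tilt [-0.0073  0.0012] jaw -6.2 gap 19.7
TCP in stall [-74.3 -30.6]
r 85.5 theta 243.1 gate deg ~ 0.7
t: 15.75
position: [0.5392, -0.2505, 0.1466]
eef_rot: [0.999, -0.054, -0.007, -0.0]
force: [-3.8, 0.7, -1.2]
finger_gap: 0.234
t 15.75 pos [ 539.2 -250.5  146.6] F [-3.8  0.7 -1.2] tilt [-0.013   0.0008] jaw -6.2 gap 20.0
TCP in stall [-74.1 -31.3]
r 86.1 theta 243.4 gate deg ~ 0.4
```

```bash
python3 -m handwheel '0.01 0.003 0.001 0.0005 0 -0.7 0;0.01 0.004 0.0005 0 0 -0.4 0;0.01 0.004 0.0003 0 0 -0.3 0'; python3 st.py; python3 -m handwheel '0.01 0.004 0.0003 0 0 -0.3 0;0.01 0.004 0.0003 0 0 -0.3 0'; python3 st.py
```

```text
t: 16.0
position: [0.542, -0.2528, 0.146]
eef_rot: [0.998, -0.055, -0.003, 0.002]
force: [-12.7, -1.0, -0.1]
finger_gap: 0.237
t 16.0 pos [ 542.  -252.8  146. ] F [-12.7  -1.   -0.1] tilt [-0.0064 -0.0034] jaw -6.3 gap 20.2
TCP in stall [-71.  -33.4]
r 87.0 theta 245.7 gate deg ~ -1.9
t: 16.17
position: [0.5418, -0.2546, 0.144]
eef_rot: [0.998, -0.056, -0.007, 0.003]
force: [-10.5, -1.4, 0.6]
finger_gap: 0.233
t 16.1667 pos [ 541.8 -254.6  144. ] F [-10.5  -1.4   0.6] tilt [-0.0139 -0.0043] jaw -6.5 gap 19.9
TCP in stall [-71.  -35.2]
r 88.7 theta 246.1 gate deg ~ -2.3
```

```bash
python3 -m handwheel '0.01 0.0035 0.001 -0.002 0.2 -0.5 0;0.01 0.0035 0.0003 -0.003 0 -0.4 0;0.01 0.0035 0.0003 -0.003 0 -0.3 0;0.01 0.0035 0.0003 -0.002 0 -0.3 0'; python3 st.py
```

```text
t: 16.5
position: [0.5417, -0.2613, 0.1362]
eef_rot: [0.998, -0.062, -0.009, 0.005]
force: [-17.0, 5.8, 24.4]
finger_gap: 0.235
t 16.5 pos [ 541.7 -261.3  136.2] F [-17.    5.8  24.4] tilt [-0.018  -0.0081] jaw -7.1 gap 20.1
TCP in stall [-70.5 -41.9]
r 95.0 theta 247.7 gate deg ~ -3.9
```

```bash
python3 -m handwheel '0.01 0.003 0 0.0005 0 -0.4 0;0.01 0.003 0 0 0 -0.3 0'; python3 st.py; python3 - <<'E'
from h import *
for n in ('side','wrist','top'):
    im,d=vision.get_image(n); cv2.imwrite(f'pics/{n}8.png',im); np.save(f'{n}8.npy',d)
E
```

```text
t: 16.67
position: [0.5414, -0.2608, 0.1371]
eef_rot: [0.998, -0.064, -0.01, 0.003]
force: [-9.7, -0.3, 0.8]
finger_gap: 0.236
t 16.6667 pos [ 541.4 -260.8  137.1] F [-9.7 -0.3  0.8] tilt [-0.0202 -0.005 ] jaw -7.3 gap 20.2
TCP in stall [-70.9 -41.4]
r 94.6 theta 247.4 gate deg ~ -3.6
```

```bash
python3 -m handwheel '0.03 0 0 0 0 0 0;0.04 0 0 0 0 0 0;0.045 0 0 0 0 0 0;0.045 0 0 0 0 0 0'; python3 st.py; python3 -m handwheel '0.045 0 0 0.015 0 -0.5 0;0.045 0 0 0.025 0 0 0;0.045 0 0 0.03 0 0 0;0.045 -0.02 -0.01 0.03 0 0 0;0.045 -0.03 -0.02 0.02 0 0 0;0.045 -0.03 -0.03 0 0 0 0;0.045 -0.02 -0.03 0 0 0 0;0.045 0 0 0 0 0 0;0.045 0 0 0 0 0 0'; python3 st.py
python3 - <<'E'
from h import *
L={}
for n in ('side','wrist','top'):
    c=vision.get_calibration(n); im,d=vision.get_image(n); cv2.imwrite(f'pics/{n}9.png',im); np.save(f'{n}9.npy',d)
    for ce,st in blobs((im.max(2)<60 if n=='wrist' else im.max(2)<45),25):
        if st[4]<1500:
            X=onplane(c,*ce,.128,n=='wrist')
            if abs(X[0]-.54)<.09 and abs(X[1]+.25)<.09: print(n,ce,st,X.round(4)); 
j=cv2.imread('pics/side9.png'); w=cv2.imread('pics/wrist9.png')
cv2.imwrite('pics/m9.png',np.hstack([w[:408,150:510],cv2.resize(j[150:320,120:304],(442,408),interpolation=cv2.INTER_CUBIC)]))
E
```

```text
t: 17.15
position: [0.5477, -0.2604, 0.1399]
eef_rot: [0.998, -0.065, -0.003, 0.003]
force: [-0.5, 0.1, -0.4]
finger_gap: 0.524
t 17.15 pos [ 547.7 -260.4  139.9] F [-0.5  0.1 -0.4] tilt [-0.0054 -0.0055] jaw -7.4 gap 44.8
TCP in stall [-64.6 -40.4]
r 92.0 theta 250.9 gate deg ~ -7.1
t: 17.9
position: [0.4535, -0.3499, 0.2802]
eef_rot: [0.998, -0.06, 0.017, 0.006]
force: [-0.2, 0.0, 0.5]
finger_gap: 0.527
t 17.9 pos [ 453.5 -349.9  280.2] F [-0.2  0.   0.5] tilt [ 0.0329 -0.0148] jaw -6.8 gap 45.0
TCP in stall [-149.8 -138.5]
r 215.8 theta 234.8 gate deg ~ 9.0
side [240.9 216.8] [235 211  13  13 130] [ 0.542  -0.2493  0.128 ]
wrist [362.8  30.3] [361  24   5  12  34] [ 0.5446 -0.2095  0.128 ]
wrist [363.4  77.2] [351  65  26  25 499] [ 0.5396 -0.2513  0.128 ]
wrist [446.4  79.4] [441  75   9   8  40] [ 0.6206 -0.254   0.128 ]
```

View pics/m9.png

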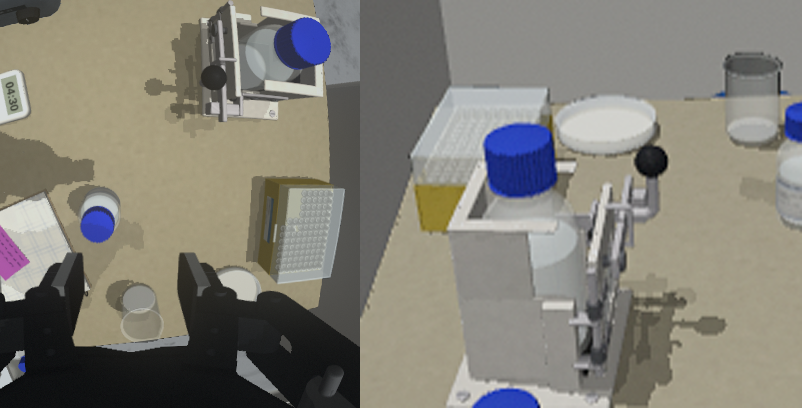

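```bash
python3 - <<'E'
from h import *
cs=vision.get_calibration('side'); ct=vision.get_calibration('top'); cw=vision.get_calibration('wrist')
X,e=two(cs,(240.9,216.8),cw,(363.4,77.2),False,True); print(X,e)
yaw=np.radians(-5.5); R=np.array([[np.cos(yaw),-np.sin(yaw)],[np.sin(yaw),np.cos(yaw)]]); o=np.array([.6159,-.2264])
v=(R.T@(X[:2]-o)-[-.043,.049])*1000; print('knob from hinge',v,np.linalg.norm(v),'gate',np.arctan2(-82,-31)-np.arctan2(v[1],v[0]))
im=cv2.imread('pics/top9.png'); d=np.load('top9.npy'); b,g,r=[im[...,i].astype(int) for i in range(3)]
for ce,st in blobs(im.max(2)<60,15):
    if 180<ce[0]<270 and 130<ce[1]<220: print('topdark',ce,st,onplane(ct,*ce,.128),two(cs,(240.9,216.8),ct,ce))
for ce,st in blobs((b>90)&(b-r>60)&(b-g>50),60):
    P=onplane(ct,*ce,.165)[:2]; print(ce,P,(R.T@(P-o)*1000).round(1))
# heights along bar: points on line leaf x ~ -12
P=cloud(ct,d); Q=np.einsum('ij,...i->...j',R,P[...,:2]-o)*1000; z=P[...,2]*1000
m=(Q[...,0]>-70)&(Q[...,0]<-50)&(Q[...,1]<50)&(Q[...,1]>-85)&(z>70)&(z<125)
for y in range(40,-80,-8):
    k=m&(np.abs(Q[...,1]-y)<4)
    if k.any(): print(y,k.sum(),'x',np.median(Q[...,0][k]).round(1),'z med/max',np.median(z[k]).round(1),z[k].max().round(1))
E
```

```text
[ 0.54089128 -0.24813341  0.12825672] 0.002281585328449179
knob from hinge [-29.58033994 -77.82262388] 83.25477342467674 gate 0.0017930558809622354
topdark [228.2 138.1] [224 136   8   6  27] [ 0.6359232  -0.25142406  0.128     ] (array([ 0.58550878, -0.24889312,  0.14232082]), np.float64(0.09066106249789783))
topdark [225.6 184.6] [224 182   5   7  17] [ 0.5421967 -0.2451791  0.128    ] (array([ 0.54187884, -0.24543708,  0.13018287]), np.float64(7.341648559831784e-05))
[ 82.7 138.9] [0.63160401 0.02532278] [ -8.5 252.1]
[212.8 142.9] [ 0.61741852 -0.22586874] [1.5 0.7]
[120.6 154.5] [ 0.59921666 -0.04846967] [-33.7 175.5]
32 7 x -56.5 z med/max 94.2 96.1
24 22 x -57.7 z med/max 93.5 97.3
16 16 x -57.6 z med/max 92.7 98.9
8 12 x -57.1 z med/max 93.2 98.2
0 11 x -56.5 z med/max 94.8 96.1
-8 16 x -57.5 z med/max 96.4 108.7
-16 24 x -57.2 z med/max 94.9 110.7
-24 12 x -55.7 z med/max 94.6 96.6
```

```bash
python3 - <<'E'
from h import *
yaw=np.radians(-5.5); R=np.array([[np.cos(yaw),-np.sin(yaw)],[np.sin(yaw),np.cos(yaw)]]); o=np.array([.6159,-.2264])
cw=vision.get_calibration('wrist'); d=np.load('wrist9.npy'); print('wrist depth valid',(d>0).mean())
v,u=np.indices(d.shape); ax=(u-cw['cx'])/cw['fx']; ay=(v-cw['cy'])/cw['fy']; th=np.hypot(ax,ay)+1e-9
X=np.stack([ax/th*np.tan(th)*d,ay/th*np.tan(th)*d,d],-1); Pw=(X-np.array(cw['t']))@np.array(cw['R'])
for n,P in (('side',cloud(vision.get_calibration('side'),np.load('side9.npy'))),('top',cloud(vision.get_calibration('top'),np.load('top9.npy'))),('wrist',Pw)):
    Q=np.einsum('ij,...i->...j',R,P[...,:2]-o)*1000; z=P[...,2]*1000
    m=(Q[...,0]>-78)&(Q[...,0]<-48)&(z>70)&(z<125)
    for y in range(30,-85,-6):
        k=m&(np.abs(Q[...,1]-y)<3)
        if k.sum()>3: print(n,y,k.sum(),'x med',np.median(Q[...,0][k]).round(1),'z 10/50/90',np.percentile(z[k],[10,50,90]).round(1))
E
```

```text
wrist depth valid 0.988890306122449
side 30 36 x med -54.9 z 10/50/90 [81.6 90.1 94.6]
side 24 19 x med -56.0 z 10/50/90 [83.5 93.3 94.9]
side 18 12 x med -53.4 z 10/50/90 [90.8 93.9 94.8]
side 12 7 x med -52.7 z 10/50/90 [93.6 94.3 95.7]
side 6 12 x med -54.0 z 10/50/90 [87.  93.9 95.2]
side 0 9 x med -54.3 z 10/50/90 [92.9 94.4 94.9]
side -6 53 x med -56.9 z 10/50/90 [ 78.7  94.7 106.1]
side -12 32 x med -54.2 z 10/50/90 [ 83.4  94.2 106.5]
side -18 15 x med -54.2 z 10/50/90 [ 93.8  95.5 124.7]
side -24 51 x med -70.5 z 10/50/90 [ 88.1 106.9 123.7]
side -30 83 x med -68.7 z 10/50/90 [ 87.   95.6 110.9]
side -36 6 x med -52.6 z 10/50/90 [93.6 94.7 94.9]
side -42 6 x med -51.3 z 10/50/90 [94.  94.6 95.3]
side -48 42 x med -56.6 z 10/50/90 [80.9 85.7 93.8]
side -54 21 x med -57.8 z 10/50/90 [86.  88.8 95.3]
side -60 10 x med -58.1 z 10/50/90 [76.8 88.6 94.3]
side -66 8 x med -51.9 z 10/50/90 [87.1 94.4 95.1]
top 30 11 x med -56.5 z 10/50/90 [75.1 94.1 96.1]
top 24 21 x med -56.1 z 10/50/90 [87.9 91.9 95.1]
top 18 17 x med -57.6 z 10/50/90 [88.8 92.3 94.5]
top 12 8 x med -57.6 z 10/50/
[... 413 characters left out ...]
92.1 95.1]
wrist 18 60 x med -57.3 z 10/50/90 [82.9 91.8 95.2]
wrist 12 49 x med -56.8 z 10/50/90 [83.9 93.6 94.9]
wrist 6 52 x med -56.7 z 10/50/90 [84.5 93.8 94.9]
wrist 0 49 x med -56.5 z 10/50/90 [84.5 93.5 95.2]
wrist -6 95 x med -57.0 z 10/50/90 [ 84.2 104.6 107.2]
wrist -12 47 x med -55.4 z 10/50/90 [ 90.2  94.6 103.5]
wrist -30 24 x med -75.2 z 10/50/90 [91.7 93.9 97. ]
wrist -36 57 x med -55.6 z 10/50/90 [83.3 93.3 95.2]
wrist -42 50 x med -55.2 z 10/50/90 [83.2 92.8 95.2]
wrist -48 106 x med -57.1 z 10/50/90 [80.5 88.7 94.8]
wrist -54 132 x med -59.9 z 10/50/90 [78.9 88.7 94.5]
wrist -60 82 x med -55.3 z 10/50/90 [75.1 88.9 94.9]
wrist -66 25 x med -54.5 z 10/50/90 [83.4 93.1 95.2]
```

```bash
python3 -c "
from bench import job; print(job.finish_job())"
```

```text
the job is handed in; nothing more can be done
None
```

I put the larger bottle back in its stall and latched the gate, and I handed the job in at about 18 s of the 72 s allowed.

**Bottle:** I gripped it by the cap and slid it in level under the fork until it touched the rear pad. I then lowered it onto the mat and released it. The top camera puts its axis at stall x of about +1.5 mm using the stall pose from the wrist camera, which is home. With the stall pose from the top camera it comes out at +5.2 mm, just past the 0 to +4 mm range. The two stall estimates differed by about 3.5 mm, and I relied more on the wrist one and the contact at the pad.

**Gate:** I swung it shut by the knob, lifted the bar over the catch, pressed until firm and lowered the bar. I then released it and backed the arm away.

**Forces:** The press read 10 to 17 N along x, above the suggested 6 to 10 N. While lowering the bar, one row read about 24 N upward, so I pressed it briefly against its stop before relaxing to under 1 N.

**Last checks:**
- After release, depth readings show the bar's top level at about 95 mm along its whole length, so it is fully down. Its nose is behind the tooth.
- The gate angle came out near 0.00 rad.
- The knob's height was 128 to 130 mm, which agrees with the bar being down. Its distance from the hinge came out 4 mm short, which I put down to my hinge estimate.
- The small bottle read the same place after the bottle was set down, but the arm hid it from the top camera at the end. I did not measure the other bystanders again. The arm stayed above them and I saw no sign of contact.

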